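Level the packing shelf and hold the spirit level down

TASK

Get the little wooden packing shelf on the meal-prep counter ready: first swing the steel hook on its end post closed until it rests in its catch on the board. Then take the black hand knob of the levelling foot, push it down so that the sprung board with its spirit level sits down home on the foot, and turn the knob until the bubble stands centred between the two black lines. Finish while still holding the knob, and with it the board and level, pressed down, with the bubble centred and the hook closed; leave the meal boxes and the sauce bottle where they are.

Things in the scene. Friction and masses are not known exactly. Their poses are not given: they have to be found in the camera images.
- stand: Fixed frame of the shelf, origin on the counter, z up. Wooden board 150 (x) x 330 mm, x = +-75, y = -180 to +150 mm, top 76 mm high when level; it tilts up to 2 degrees about a pin along x at y = +150 mm, height 68 mm. At the +y end a grey post, 160 x 40 mm, 85 mm high, centre y = +178. The knob stands at x = 0, y = -115 mm. Position and yaw vary; never moves.
- level_bar: Aluminium spirit level bar fixed along the board's middle, 34 mm wide, 26 mm high, with a round end of 62 mm diameter under the knob. Origin on the board's top at x = 0, y = +70 mm in the stand's frame; the bar runs to its -y, from +9 to -216 mm. It carries the vial and the knob (axis at y = -185 mm).
- hook_pivot (a point): Pivot of the hook on the end post, at x = 0, y = +178 mm in the stand's frame, 97 mm high; vertical axis. The hook is a flat steel arm, 12 mm wide, 77 mm long, lying on the post.
- hook_pin (a point): Centre of the top of the hook's upright round steel pin (12 mm thick, 34 mm free height, top 130 mm above the counter), 65 mm from the pivot. Grip it or push it sideways; it turns in the fingers. Closed, it is at x = 0, y = +113 mm of the stand.
- catch (a point): The catch: a steel angle on the board; this point is the top of its lip, 96 mm high, at x = -1, y = +128 mm in the stand's frame. Lip 22 (x) x 18 mm; under it a stop wall at x = -7 to -12 mm. The hook's arm slides in under the lip from the +x side.
- hook (a joint): Angle of the hook: 0 = closed against its end stop in the catch, arm pointing to the stand's -y. It opens towards the stand's +x (counter-clockwise from above), up to 1.5 rad, so it closes clockwise. Stays where it is left; about 0.6 N at the pin moves it.
- knob_grip (a point): Centre of the top of the round black hand knob: 34 mm diameter, 28 mm high, on a flange 60 mm wide (top 28 mm below this point). 133 mm above the counter when pressed and level, 13 mm more let go. Turns with up to 0.25 N m (grip firmly, 30 N), stays put. Clockwise from above raises this end, 3.8 mm per rad; at the start it is 0.6 to 1.3 rad too low.
- sprung (a joint): How far springs lift the foot end of the board, with level bar and knob, clear of its foot: 0 = pressed down home on the foot, 0.05 rad = sprung up (when nobody presses), hinged at the board's pin, 265 mm from the knob. Pushing down on the knob takes about 3 N at first and 6 N to be home; 8 to 15 N keeps it there.
- bubble (a joint): Position of the bubble along the vial (m): 0 = centred, positive towards the knob, travel 30 mm either way. Needs about 2 s to settle. It reads the board only while the board is pressed home (let go, it runs to the knob end). Pressed home, one rad of clockwise turn moves it about +15 mm.
- vial (a point): Middle of the top of the yellow-green vial set into the bar, 90 mm from the knob axis towards the post: 84 mm long, 22 mm wide, with two black lines 15 mm either side of its middle; the pale bubble is 22 mm long.
- mealbox: Open empty black meal box, 115 x 170 x 50 mm, origin at the centre of its underside. Leave it alone.
- lidbox: Black meal box with a flat white lid, 125 x 180 x 58 mm, origin at the centre of its underside. Leave it alone.
- sauce: Grey sauce bottle with a white cap, 56 mm in diameter, 160 mm tall, origin at the centre of its underside. Leave it alone.

How it is judged:
By the outcome, as a careful person would: the job done as asked, in the order asked, and still so for the second after the job is handed in, while the arm keeps its last pose, push and grip.
It also fails if it takes over 72 s, if anything falls off the work surface, if the arm or the gripper's body presses on something with over 40 N, if the wrist force passes 120 N, or if a joint passes its speed limit or range.

ROBOT

A 6-joint arm with a two-finger parallel gripper is mounted at the origin on the work surface. World frame = base frame: x ahead of the robot, y to its left, z up, the work surface at z = 0. Lengths are in m, angles in rad, forces in N, time in s.
With the tool pointing down it reaches from about 0.3 to 0.775 m from the base axis. Payload 14.6 kg.
Tool frame: the origin (TCP) lies at the very end of the fingers, on their centre line; the grasp point (between the pads) lies 19 mm behind it; z points along the fingers, y is the line along which they close (so a half turn about z gives the same grasp; the last joint's range is limited). The gripper opens to 85 mm and grips with 20 to 120 N. Pads are 22 mm wide; open, the fingers measure 114 mm over their backs; the gripper's body (76 mm by 85 mm) begins 54 mm behind the grasp point. The pads swing forward as they close: fully open they stand 13 mm farther back than shut.
Start: joints at [-1.273, 0.3, 1.521, -0, 1.321, -0.067], TCP at [0.196, -0.514, 0.231] pointing down, gripper open.
Joint ranges: [-3.03, 3.03], [-0.79, 2.21], [0.23, 2.52], [-1.04, 4.18], [0, 3.07], [-2.55, 2.55]. Speed limits (rad/s): [2.22, 2.22, 2.57, 3.14, 3.14, 3.14].

INTERFACE

Orientations are given as a rotation vector (axis times angle).
In Python, from plant import arm gives the robot as it stands.
- The arm moves only by the shell command python3 nudge.py 'ROWS' [FORCE]. ROWS is one flat JSON list of numbers that holds 1 to 5 rows one after another, with no inner brackets; each row has 7 numbers: the opening from 0.0 (shut) to 1.0 (fully open), then dx, dy, dz in shares of 0.3 m (1.0 is 0.3 m), then a rotation vector rx, ry, rz in fractions of the full range, 1 being pi/2 rad; each row shifts and turns the commanded pose from where the row before left it, along the tool's axes as they then stand; what a row does not reach is not made up. A row lasts 1/12 s, in which the tool goes at most 0.0417 m and 0.125 rad, less where a joint would pass 70% of its speed; a pose out of reach is approached as far as the arm can. The fingers move at their own pace and stop on an object; FORCE is the grip in N (left out, the last holds). Time passes only in rows, so rows that do not move let the fingers close. It prints the time, the measured TCP pose, the force, the opening and the grip force at its end. No shift or turn number may pass 1 either way. Input that does not fit is refused with a message, and nothing moves.
- arm.get_state(): the state, without advancing time (a new reading comes with each control period).
- arm.snapshot(name): name is "scene" or "top"; returns a dict with "frame" (480x640x3 uint8, red, green, blue), "K" (3x3 intrinsics, pixels), "cam_to_world" (4x4, takes a point from camera to world coordinates). Camera axes: x right, y down, z forward; pixel columns grow to the right and rows downward; lengths in m; the calibration is good to about 2 mm. A picture is of the moment at which its call begins. There is no depth.
- arm.job_done(): hands the job in; it is judged then, once.
The state is a dict: "time": time; "q": joint angles; "joint_velocities": joint speeds; "effort": joint torques, N m; "position": TCP position; "tcp_rot": TCP orientation; "ft_force": force on the tool from outside, world axes, zero at the start; "wrist_torque": the same for the moment, N m; "gripper_width": opening from 0.0 (shut) to 1.0 (fully open); "gripper_force": force on a finger pad.
Only numpy, scipy, OpenCV 4.12 (cv2) and the standard library are available. Lean on these libraries where they do the work, as an engineer would, in place of code of your own. Each camera call takes 0.05 s, during which the arm holds its last target. There are 200 camera calls.

## Working session

There is one attempt and no reset: what is moved stays moved. The work goes in short steps, Python scripts to look and compute and a shell command to move; the robot and the scene stay as the last step left them, time stands still between calls to the robot, and variables do not carry over. Pictures are saved under pics/ and viewed, at most 10 in all, crops included, and the job is handed in when it is done.

```bash
ls; mkdir -p pics
python3 - <<'E'
from plant import arm
import cv2,numpy as np
ims=[]
for n in("scene","top"):
    s=arm.snapshot(n);cv2.imwrite(f"pics/{n}0.png",s["frame"][:,:,::-1]);print(n,s["K"],s["cam_to_world"])
s=arm.get_state();print(s)
E
```

```text
nudge.py
pics
plant.py
scene [[522.94550751   0.         319.91986248]
 [  0.         522.94550751 235.20081198]
 [  0.           0.           1.        ]] [[-0.57310778  0.64499504 -0.50549863  1.3191755 ]
 [ 0.81937472  0.46091036 -0.34086172  0.51016529]
 [ 0.01313544 -0.60954331 -0.79264394  1.29283696]
 [ 0.          0.          0.          1.        ]]
top [[449.36828677   0.         316.93004917]
 [  0.         449.36828677 243.86968041]
 [  0.           0.           1.        ]] [[ 0.01618171 -0.99081144  0.134279    0.37870282]
 [-0.99965926 -0.01328071  0.02247197 -0.00541468]
 [-0.02048217 -0.13459688 -0.99068873  1.38052496]
 [ 0.          0.          0.          1.        ]]
{'time': 0.1, 'q': array([-1.27258072e+00,  3.00381791e-01,  1.52155382e+00, -8.50154700e-06,
        1.32067296e+00, -6.66271684e-02]), 'joint_velocities': array([-1.70053415e-04, -2.74463475e-03, -2.16233497e-03, -6.52546572e-05,
       -5.31435330e-04,  8.89602629e-04]), 'effort': array([ 4.18798387e-03, -5.44374526e+01, -3.62370694e+01,  1.34940537e-04,
        3.00127205e-03,  2.91823687e-05]), 'position': array([ 0.19615888, -0.51359824,  0.23078183]), 'tcp_rot': array([-3.08847313e+00, -5.69740815e-01,  1.97159441e-04]), 'ft_force': array([ 0.78249356, -0.16460819, -0.06438492]), 'wrist_torque': array([-0.04204002, -0.00509719, -0.00789925]), 'gripper_force': 0.0, 'gripper_width': 0.9975921701201443}
```

View pics/scene0.png

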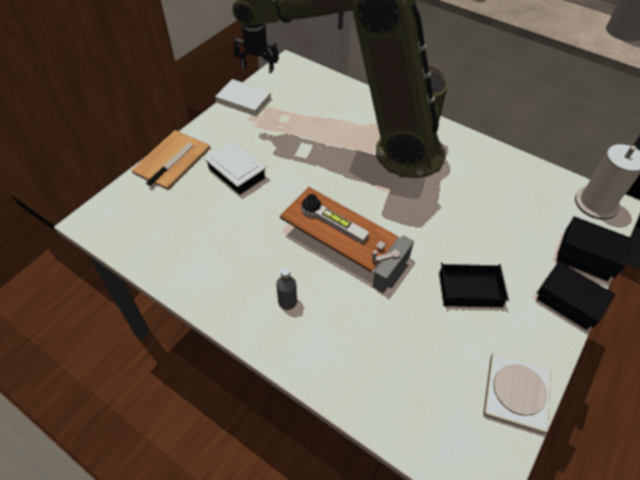

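View pics/top0.png

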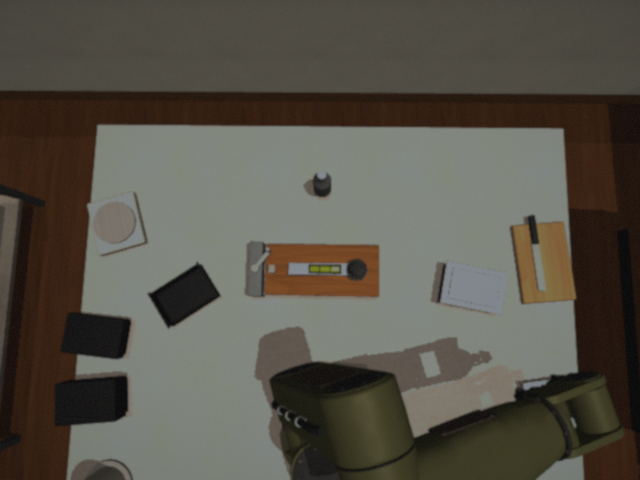

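The shelf's post is at about (256,270) in the top view and its knob at (357,269). The hook pin is near (268,252), so the hook is open towards world +x. I'll zoom in on both views.

Run:
```python
import cv2,numpy as np
a=cv2.imread("pics/top0.png")[232:307,240:390];b=cv2.imread("pics/scene0.png")[180:290,275:425]
a=cv2.resize(a,None,fx=4,fy=4,interpolation=cv2.INTER_CUBIC);b=cv2.resize(b[:75*110//75],None,fx=4,fy=4,interpolation=cv2.INTER_CUBIC)
cv2.imwrite("pics/z0.png",cv2.resize(np.vstack([a,b[:300]]),None,fx=1,fy=1)); cv2.imwrite("pics/z1.png",b)
```

```text
(no output)
```

View pics/z0.png

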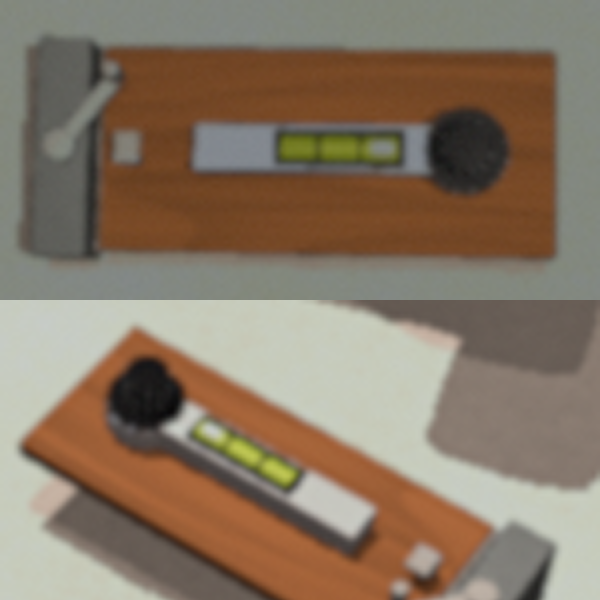

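View pics/z1.png

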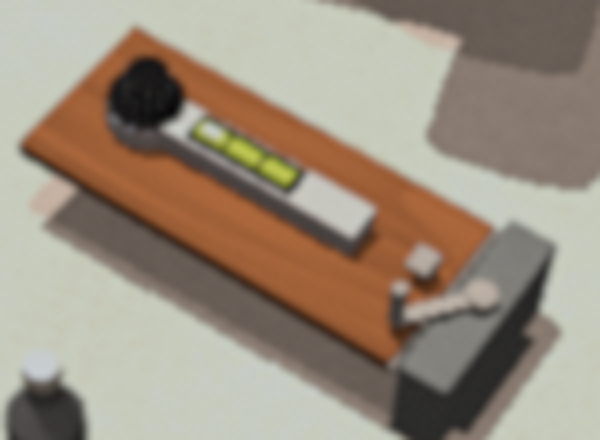

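Zoomed views: the pin top is at z0 (111,69) and z1 (400,287), the pivot at (60,145) and (483,294), the catch at (127,147) and (424,256). The vial is at (340,148) and (246,153), and the knob at (467,151) and (148,73). The bubble sits at the knob end. Next I'll triangulate these points.

```bash
cat > h.py <<'E'
import numpy as np
def ray(s,uv):
    K,T=s["K"],s["cam_to_world"];d=T[:3,:3]@np.linalg.inv(K)@[uv[0],uv[1],1];return T[:3,3],d/np.linalg.norm(d)
def plane(s,uv,z):
    o,d=ray(s,uv);return o+d*(z-o[2])/d[2]
def tri(s1,u1,s2,u2):
    o1,d1=ray(s1,u1);o2,d2=ray(s2,u2)
    t=np.linalg.lstsq(np.c_[d1,-d2],o2-o1,rcond=None)[0]
    a,b=o1+t[0]*d1,o2+t[1]*d2;return (a+b)/2,np.linalg.norm(a-b)
E
python3 - <<'E'
from plant import arm
from h import *
T=arm.snapshot("top");S=arm.snapshot("scene")
P=dict(pin=(111,69,400,287),pivot=(60,145,483,294),catch=(127,147,424,256),vial=(340,148,246,153),knob=(467,151,148,73))
H=dict(pin=.13,pivot=.1,catch=.096,vial=.106,knob=.146)
f=lambda u,v,x,y:(x+(u+.5)/4-.5,y+(v+.5)/4-.5)
for k,(a,b,c,d) in P.items():
    ut,us=f(a,b,240,232),f(c,d,275,180)
    p,g=tri(T,ut,S,us);print(k,p.round(4),"gap",g.round(4),"planes",plane(T,ut,H[k])[:2].round(4),plane(S,us,H[k])[:2].round(4))
# board corners (top face) in the top view at height ~.076 (.089 at the free end)
for u,v,z in((555,53,.09),(554,257,.09),(105,48,.076),(100,250,.076)):print(plane(T,f(u,v,240,232),z)[:2].round(4))
E
```

```text
pin [0.5327 0.1628 0.1248] gap 0.0001 planes [0.5321 0.162 ] [0.5362 0.1644]
pivot [0.4809 0.2031 0.0904] gap 0.0014 planes [0.4805 0.201 ] [0.4872 0.2062]
catch [0.4799 0.1537 0.0958] gap 0.0007 planes [0.4801 0.1533] [0.4799 0.154 ]
vial [0.4808 0.0007 0.1042] gap 0.0005 planes [0.4808 0.0005] [0.4819 0.0017]
knob [ 0.4783 -0.0885  0.1316] gap 0.0014 planes [ 0.4768 -0.0869] [ 0.489  -0.0817]
[ 0.5531 -0.1538]
[ 0.4066 -0.1527]
[0.5542 0.1742]
[0.4068 0.1732]
```

Everything fits: the pin is 66 mm from the pivot, and catch to vial is 153 mm as it should be. The stand origin is near (0.480, 0.0255) with yaw about 0, and the hook is at about 0.9 rad. First I'll turn the tool so its y axis is along world x, then travel above the pin.

Careful with the scale: shifts go in shares of 0.3 m and turns go in shares of pi/2 rad. That gives: -0.1206 rad / 1.5708 = -0.0768.

```bash
python3 nudge.py '[1, 0, 0, 0, 0, 0, -0.0768, 1, 0, 0, 0, 0, 0, -0.0768, 1, 0, 0, 0, 0, 0, -0.0768, 1, 0, 0, 0, 0, 0, -0.0768, 1, 0, 0, 0, 0, 0, -0.0768]' 25
python3 nudge.py '[1, 0, 0, 0, 0, 0, -0.0768, 1, 0, 0, 0, 0, 0, -0.0768, 1, 0, 0, 0, 0, 0, -0.0768, 1, 0, 0, 0, 0, 0, -0.0768, 1, 0, 0, 0, 0, 0, -0.0768]'
python3 nudge.py '[1, 0.1187, 0.059, 0, 0, 0, 0, 1, 0.1187, 0.059, 0, 0, 0, 0, 1, 0.1187, 0.059, 0, 0, 0, 0, 1, 0.1187, 0.059, 0, 0, 0, 0, 1, 0.1187, 0.059, 0, 0, 0, 0]'
python3 nudge.py '[1, 0.1187, 0.059, 0, 0, 0, 0, 1, 0.1187, 0.059, 0, 0, 0, 0, 1, 0.1187, 0.059, 0, 0, 0, 0, 1, 0.1187, 0.059, 0, 0, 0, 0, 1, 0.1187, 0.059, 0, 0, 0, 0]'
```

```text
time: 0.62
position: [0.1962, -0.5137, 0.2311]
tcp_rot: [-2.776, -1.47, -0.0]
ft_force: [-0.4, 0.8, 0.1]
gripper_width: 0.997
gripper_force: 0.0
time: 1.03
position: [0.1962, -0.5137, 0.2311]
tcp_rot: [-2.215, -2.228, -0.0]
ft_force: [-0.3, 0.1, 0.8]
gripper_width: 1.004
gripper_force: 0.0
time: 1.45
position: [0.285, -0.334, 0.2312]
tcp_rot: [-2.222, -2.221, -0.0]
ft_force: [1.4, -0.9, 0.2]
gripper_width: 1.001
gripper_force: 0.0
time: 1.87
position: [0.3736, -0.1559, 0.2315]
tcp_rot: [2.221, 2.221, 0.0]
ft_force: [1.2, -0.4, 0.9]
gripper_width: 0.998
gripper_force: 0.0
```

To row units: 0.0354 m / 0.3 = 0.118, 0.0177 m / 0.3 = 0.059.

```bash
python3 nudge.py '[1, 0.118, 0.059, 0, 0, 0, 0, 1, 0.118, 0.059, 0, 0, 0, 0, 1, 0.118, 0.059, 0, 0, 0, 0, 1, 0.118, 0.059, 0, 0, 0, 0, 1, 0.118, 0.059, 0, 0, 0, 0]' >/dev/null
python3 nudge.py '[0.7, 0.118, 0.059, 0, 0, 0, 0, 0.7, 0.118, 0.059, 0, 0, 0, 0, 0.7, 0.118, 0.059, 0, 0, 0, 0, 0.7, 0.118, 0.059, 0, 0, 0, 0, 0.7, 0, 0, 0, 0, 0, 0]'
python3 nudge.py '[0.7, 0, 0, 0.1, 0, 0, 0, 0.7, 0, 0, 0.1, 0, 0, 0, 0.7, 0, 0, 0.0333, 0, 0, 0, 0.7, 0, 0, 0, 0, 0, 0]'
python3 - <<'E'
from plant import arm
import cv2
r=[]
for n,(x,y) in dict(top=(240,200),scene=(330,170)).items():
    f=arm.snapshot(n)["frame"][y:y+110,x:x+100,::-1];r.append(cv2.resize(f,None,fx=4,fy=4,interpolation=cv2.INTER_CUBIC))
cv2.imwrite("pics/p1.png",cv2.hconcat(r))
E
```

```text
time: 2.7
position: [0.5337, 0.1657, 0.2303]
tcp_rot: [-2.217, -2.225, 0.0]
ft_force: [-1.9, -0.8, -0.2]
gripper_width: 0.696
gripper_force: 0.0
time: 3.03
position: [0.5314, 0.1604, 0.159]
tcp_rot: [-2.22, -2.22, 0.006]
ft_force: [0.3, 0.4, -0.5]
gripper_width: 0.698
gripper_force: 0.0
```

View pics/p1.png

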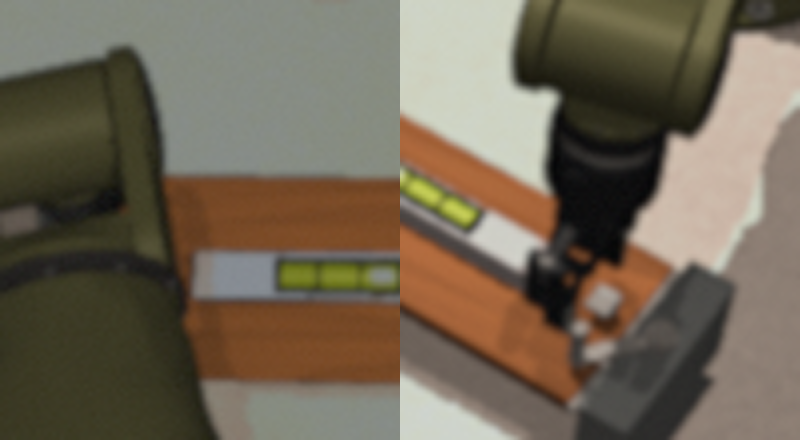

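The top view is blocked by the arm. In the scene view the open fingers hang just above the pin, which is at panel (578,330). I'll go down, close on the pin and check the width.

To row units: 0.02 m / 0.3 = 0.0667, 0.014 m / 0.3 = 0.0467.

```bash
python3 nudge.py '[0.7, 0.0067, 0.0033, 0.0667, 0, 0, 0, 0.7, 0, 0, 0.0667, 0, 0, 0, 0.7, 0, 0, 0.0467, 0, 0, 0, 0.7, 0, 0, 0, 0, 0, 0, 0.7, 0, 0, 0, 0, 0, 0]'
python3 nudge.py '[0.1, 0, 0, 0, 0, 0, 0, 0.1, 0, 0, 0, 0, 0, 0, 0.1, 0, 0, 0, 0, 0, 0, 0.1, 0, 0, 0, 0, 0, 0, 0.1, 0, 0, 0, 0, 0, 0]' 20
python3 nudge.py '[0.05, 0, 0, 0, 0, 0, 0, 0.05, 0, 0, 0, 0, 0, 0, 0.05, 0, 0, 0, 0, 0, 0]'
```

```text
time: 3.55
position: [0.5342, 0.1628, 0.1088]
tcp_rot: [2.221, 2.221, 0.002]
ft_force: [0.5, -0.7, 0.4]
gripper_width: 0.698
gripper_force: 0.0
time: 3.97
position: [0.5334, 0.1633, 0.1081]
tcp_rot: [-2.221, -2.221, -0.001]
ft_force: [-5.5, 3.9, 5.4]
gripper_width: 0.125
gripper_force: 21.8
time: 4.22
position: [0.5335, 0.1634, 0.1081]
tcp_rot: [-2.221, -2.221, -0.001]
ft_force: [-3.6, 4.0, 4.9]
gripper_width: 0.126
gripper_force: 21.9
```

I have the pin: the pads stand 10.7 mm apart. Now I'll swing it along the arc to closed.

To row units: -0.0053 m / 0.3 = -0.0177, -0.005 m / 0.3 = -0.0167.

```bash
python3 nudge.py '[0.05, -0.0177, -0.0167, 0, 0, 0, 0, 0.05, -0.0177, -0.0167, 0, 0, 0, 0, 0.05, 0, 0, 0, 0, 0, 0]'
python3 nudge.py '[0.05, -0.0133, -0.0177, 0, 0, 0, 0, 0.05, -0.011, -0.018, 0, 0, 0, 0, 0.05, 0, 0, 0, 0, 0, 0]'
python3 nudge.py '[0.05, -0.011, -0.025, 0, 0, 0, 0, 0.05, -0.009, -0.0253, 0, 0, 0, 0, 0.05, 0, 0, 0, 0, 0, 0]'
python3 nudge.py '[0.05, -0.0047, -0.0217, 0, 0, 0, 0, 0.05, -0.002, -0.0217, 0, 0, 0, 0, 0.05, 0, 0, 0, 0, 0, 0, 0.05, 0, 0, 0, 0, 0, 0]'
```

```text
time: 4.47
position: [0.5233, 0.1514, 0.1081]
tcp_rot: [2.221, 2.22, 0.002]
ft_force: [0.2, 0.7, 4.8]
gripper_width: 0.129
gripper_force: 21.9
time: 4.72
position: [0.5129, 0.1434, 0.1082]
tcp_rot: [2.22, 2.219, 0.002]
ft_force: [4.5, -5.7, 5.9]
gripper_width: 0.13
gripper_force: 21.9
time: 4.97
position: [0.4973, 0.1375, 0.1081]
tcp_rot: [2.221, 2.219, 0.001]
ft_force: [2.9, -6.8, 4.5]
gripper_width: 0.13
gripper_force: 22.0
time: 5.3
position: [0.4844, 0.1361, 0.1079]
tcp_rot: [2.221, 2.22, 0.0]
ft_force: [1.0, -5.3, 6.8]
gripper_width: 0.13
gripper_force: 22.3
```

To row units: -0.002 m / 0.3 = -0.0067, 0.0005 m / 0.3 = 0.0017.

```bash
python3 nudge.py '[0.05, 0.0017, -0.0067, 0, 0, 0, 0, 0.05, 0, 0, 0, 0, 0, 0, 0.05, 0, 0, 0, 0, 0, 0]'
python3 nudge.py '[0.05, 0, -0.0067, 0, 0, 0, 0, 0.05, 0, 0, 0, 0, 0, 0, 0.05, 0, 0, 0, 0, 0, 0]'
python3 nudge.py '[0.05, 0, -0.005, 0, 0, 0, 0, 0.05, 0, 0, 0, 0, 0, 0, 0.05, 0, 0, 0, 0, 0, 0]'
```

```text
time: 5.55
position: [0.4826, 0.1363, 0.1078]
tcp_rot: [2.221, 2.22, -0.001]
ft_force: [0.3, -7.4, 7.5]
gripper_width: 0.128
gripper_force: 22.4
time: 5.8
position: [0.4811, 0.1365, 0.1079]
tcp_rot: [2.22, 2.22, 0.002]
ft_force: [5.3, -5.4, 4.8]
gripper_width: 0.128
gripper_force: 22.1
time: 6.05
position: [0.4808, 0.1365, 0.1081]
tcp_rot: [2.219, 2.218, 0.006]
ft_force: [16.1, -4.7, -2.2]
gripper_width: 0.131
gripper_force: 21.9
```

The force rose to 16 N at x = 0.481, so the hook is at its stop. I'll release, lift and move over to above the knob.

```bash
python3 nudge.py '[0.6, 0, 0.0033, 0, 0, 0, 0, 0.6, 0, 0, 0, 0, 0, 0, 0.6, 0, 0, 0, 0, 0, 0, 0.6, 0, 0, 0, 0, 0, 0, 0.6, 0, 0, -0.0333, 0, 0, 0]'
python3 nudge.py '[0.6, 0, 0, -0.1, 0, 0, 0, 0.6, 0, 0, -0.1, 0, 0, 0, 1, 0, 0, -0.1, 0, 0, 0, 1, -0.1, 0, 0, 0, 0, 0, 1, -0.1333, 0, 0, 0, 0, 0]'
python3 nudge.py '[1, -0.1333, 0, 0, 0, 0, 0, 1, -0.1333, 0, 0, 0, 0, 0, 1, -0.1333, 0, 0, 0, 0, 0, 1, -0.1133, 0, 0, 0, 0, 0, 1, 0, 0, 0, 0, 0, 0]'
python3 - <<'E'
from plant import arm
import cv2
r=[]
for n,(x,y) in dict(top=(240,200),scene=(300,170)).items():
    f=arm.snapshot(n)["frame"];cv2.imwrite(f"pics/{n}2.png",f[:,:,::-1]);w=100 if n=="top" else 100
    r.append(cv2.resize(f[y:y+120,x:x+w,::-1],None,fx=4,fy=4,interpolation=cv2.INTER_CUBIC))
cv2.imwrite("pics/p2.png",cv2.hconcat(r))
E
```

```text
time: 6.47
position: [0.4791, 0.1372, 0.116]
tcp_rot: [-2.22, -2.22, 0.005]
ft_force: [0.1, -0.6, -0.3]
gripper_width: 0.602
gripper_force: 0.0
time: 6.88
position: [0.4805, 0.0683, 0.2097]
tcp_rot: [2.216, 2.224, 0.005]
ft_force: [1.6, -0.4, 0.1]
gripper_width: 0.988
gripper_force: 0.0
time: 7.3
position: [0.4798, -0.0912, 0.208]
tcp_rot: [2.225, 2.216, -0.001]
ft_force: [0.1, -0.1, -0.5]
gripper_width: 1.0
gripper_force: 0.0
```

View pics/p2.png

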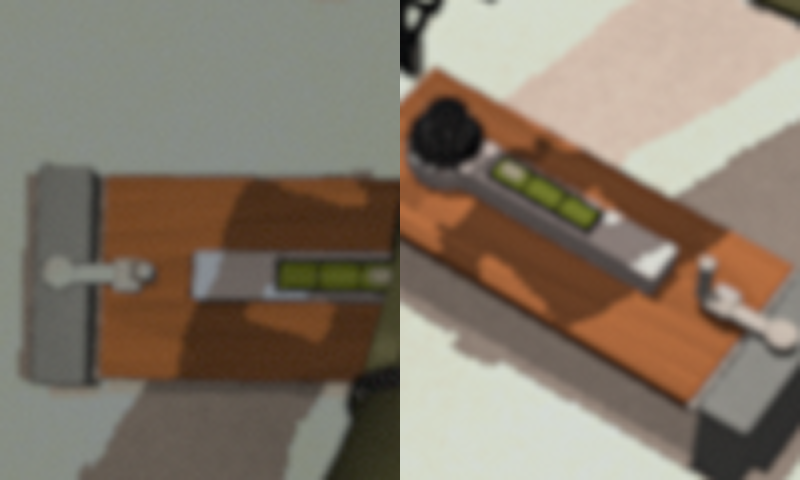

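The hook is closed: in the top view the arm lies straight under the lip, with the pin at panel (145,270). The bubble is still at the knob end. Now down over the knob, and grip.

To row units: 0.03 m / 0.3 = 0.1, 0.003 m / 0.3 = 0.01.

```bash
python3 nudge.py '[0.8, 0.01, 0, 0.1, 0, 0, 0, 0.8, 0, 0, 0.0833, 0, 0, 0, 0.8, 0, 0, 0.05, 0, 0, 0, 0.8, 0, 0, 0.05, 0, 0, 0, 0.8, 0, 0, 0, 0, 0, 0]'
python3 nudge.py '[0.2, 0, 0, 0, 0, 0, 0, 0.2, 0, 0, 0, 0, 0, 0, 0.2, 0, 0, 0, 0, 0, 0, 0.2, 0, 0, 0, 0, 0, 0, 0.2, 0, 0, 0, 0, 0, 0]' 50
python3 nudge.py '[0.2, 0, 0, 0, 0, 0, 0, 0.2, 0, 0, 0, 0, 0, 0]'
```

```text
time: 7.82
position: [0.479, -0.0821, 0.1201]
tcp_rot: [-2.217, -2.221, 0.003]
ft_force: [-0.4, 0.7, -0.5]
gripper_width: 0.801
gripper_force: 0.0
time: 8.23
position: [0.4808, -0.0835, 0.1232]
tcp_rot: [2.22, 2.22, 0.002]
ft_force: [1.1, 2.5, 3.0]
gripper_width: 0.376
gripper_force: 49.3
time: 8.4
position: [0.4806, -0.0836, 0.1228]
tcp_rot: [2.221, 2.221, 0.001]
ft_force: [2.4, 2.4, 3.0]
gripper_width: 0.371
gripper_force: 49.4
```

To row units: -0.004 m / 0.3 = -0.0133.

```bash
python3 nudge.py '[0.5, 0, 0, 0, 0, 0, 0, 0.5, 0, 0, 0, 0, 0, 0, 0.5, -0.0133, 0, 0, 0, 0, 0, 0.5, 0, 0, 0, 0, 0, 0]'
python3 nudge.py '[0.2, 0, 0, 0, 0, 0, 0, 0.2, 0, 0, 0, 0, 0, 0, 0.2, 0, 0, 0, 0, 0, 0, 0.2, 0, 0, 0, 0, 0, 0]' 50
python3 nudge.py '[0.2, -0.0017, 0, 0.0133, 0, 0, 0, 0.2, -0.0017, 0, 0.0133, 0, 0, 0, 0.2, 0, 0, 0.0067, 0, 0, 0, 0.2, 0, 0, 0, 0, 0, 0]'
python3 nudge.py '[0.2, 0, 0, 0.0067, 0, 0, 0, 0.2, 0, 0, 0, 0, 0, 0, 0.2, 0, 0, 0, 0, 0, 0]'
```

```text
time: 8.73
position: [0.48, -0.0881, 0.1221]
tcp_rot: [-2.221, -2.221, 0.001]
ft_force: [-0.7, 0.3, 0.1]
gripper_width: 0.5
gripper_force: 0.0
time: 9.07
position: [0.4805, -0.0879, 0.1225]
tcp_rot: [2.221, 2.221, 0.0]
ft_force: [3.8, -3.0, 2.8]
gripper_width: 0.374
gripper_force: 49.4
time: 9.4
position: [0.4807, -0.0898, 0.1126]
tcp_rot: [2.22, 2.219, -0.001]
ft_force: [1.2, -11.4, 8.6]
gripper_width: 0.373
gripper_force: 50.0
time: 9.65
position: [0.4808, -0.09, 0.111]
tcp_rot: [2.22, 2.219, -0.001]
ft_force: [0.1, -13.7, 8.7]
gripper_width: 0.379
gripper_force: 50.1
```

To row units: -0.001 m / 0.3 = -0.0033.

```bash
python3 nudge.py '[0.2, -0.0033, 0, 0.0033, 0, 0, 0, 0.2, 0, 0, 0, 0, 0, 0, 0.2, 0, 0, 0, 0, 0, 0]'
python3 nudge.py '[0.2, -0.0033, 0, 0.0033, 0, 0, 0, 0.2, 0, 0, 0, 0, 0, 0, 0.2, 0, 0, 0, 0, 0, 0]'
python3 nudge.py '[0.2, 0, 0, 0.0033, 0, 0, 0, 0.2, 0, 0, 0, 0, 0, 0, 0.2, 0, 0, 0, 0, 0, 0]'
```

```text
time: 9.9
position: [0.4807, -0.0904, 0.1099]
tcp_rot: [2.22, 2.22, 0.0]
ft_force: [0.4, -7.7, 7.0]
gripper_width: 0.377
gripper_force: 50.0
time: 10.15
position: [0.4807, -0.0907, 0.1088]
tcp_rot: [2.221, 2.22, 0.001]
ft_force: [2.2, -2.8, 8.2]
gripper_width: 0.379
gripper_force: 50.0
time: 10.4
position: [0.4809, -0.0908, 0.1082]
tcp_rot: [2.22, 2.22, 0.002]
ft_force: [0.0, -2.4, 12.9]
gripper_width: 0.378
gripper_force: 50.5
```

The force stepped up to 13 N with 14 mm of travel, so the board is home on its foot. I'll turn 0.6 rad clockwise while letting the tool rise with the foot, wait for the bubble to settle and look.

To row units: -0.0004 m / 0.3 = -0.0013, -0.0003 m / 0.3 = -0.001, 0.1 rad / 1.5708 = 0.0637.

```bash
python3 nudge.py '[0.2, 0, 0, -0.001, 0, 0, 0.0637, 0.2, 0, 0, -0.001, 0, 0, 0.0637, 0.2, 0, 0, -0.0013, 0, 0, 0.0637, 0.2, 0, 0, 0, 0, 0, 0]'
python3 nudge.py '[0.2, 0, 0, -0.0013, 0, 0, 0.0637, 0.2, 0, 0, -0.0013, 0, 0, 0.0637, 0.2, 0, 0, -0.0013, 0, 0, 0.0637, 0.2, 0, 0, 0, 0, 0, 0]'
for i in 1 2 3 4; do python3 nudge.py '[0.2, 0, 0, 0, 0, 0, 0, 0.2, 0, 0, 0, 0, 0, 0, 0.2, 0, 0, 0, 0, 0, 0, 0.2, 0, 0, 0, 0, 0, 0, 0.2, 0, 0, 0, 0, 0, 0]' >/tmp/o; done; cat /tmp/o
python3 - <<'E'
from plant import arm
import cv2
r=[]
for n,(x,y) in dict(top=(290,230),scene=(310,190)).items():
    f=arm.snapshot(n)["frame"];cv2.imwrite(f"pics/{n}3.png",f[:,:,::-1])
    r.append(cv2.resize(f[y:y+70,x:x+65,::-1],None,fx=6,fy=6,interpolation=cv2.INTER_CUBIC))
cv2.imwrite("pics/p3.png",cv2.hconcat(r))
E
```

```text
time: 10.73
position: [0.4809, -0.0907, 0.1094]
tcp_rot: [2.533, 1.856, 0.002]
ft_force: [1.5, -1.9, 13.7]
gripper_width: 0.376
gripper_force: 50.6
time: 11.07
position: [0.4809, -0.0905, 0.1105]
tcp_rot: [2.782, 1.456, 0.003]
ft_force: [1.4, -0.3, 12.9]
gripper_width: 0.375
gripper_force: 50.5
time: 12.73
position: [0.4809, -0.0905, 0.1105]
tcp_rot: [2.778, 1.465, 0.003]
ft_force: [0.9, -0.2, 13.2]
gripper_width: 0.376
gripper_force: 50.5
```

View pics/p3.png

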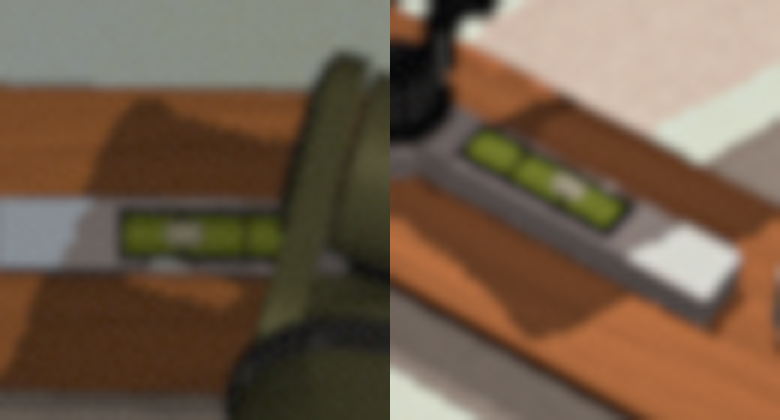

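The bubble now sits post-side of the middle: top panel (184,233) with the middle at about 211, scene panel (568,185) with the middle at about 548. That is about -12 mm, so I'll turn 0.75 rad more and then measure by colour mask.

To row units: -0.0004 m / 0.3 = -0.0013, -0.0003 m / 0.3 = -0.001, 0.1 rad / 1.5708 = 0.0637.

```bash
python3 nudge.py '[0.2, 0, 0, -0.001, 0, 0, 0.0637, 0.2, 0, 0, -0.0013, 0, 0, 0.0637, 0.2, 0, 0, -0.0013, 0, 0, 0.0637, 0.2, 0, 0, -0.0013, 0, 0, 0.0637, 0.2, 0, 0, 0, 0, 0, 0]'
python3 nudge.py '[0.2, 0, 0, -0.0013, 0, 0, 0.0637, 0.2, 0, 0, -0.0013, 0, 0, 0.0637, 0.2, 0, 0, -0.0013, 0, 0, 0.0637, 0.2, 0, 0, -0.0007, 0, 0, 0.0318, 0.2, 0, 0, 0, 0, 0, 0]'
for i in 1 2 3 4 5; do python3 nudge.py '[0.2, 0, 0, 0, 0, 0, 0, 0.2, 0, 0, 0, 0, 0, 0, 0.2, 0, 0, 0, 0, 0, 0, 0.2, 0, 0, 0, 0, 0, 0, 0.2, 0, 0, 0, 0, 0, 0]' >/tmp/o; done; cat /tmp/o
cat > m.py <<'E'
from plant import arm
from h import *
import cv2,sys
s=arm.snapshot("scene");f=s["frame"];cv2.imwrite(f"pics/scene{sys.argv[1]}.png",f[:,:,::-1])
# rectify the vial's top plane: 0.5 mm per px, u along stand -y (towards knob), v along +x
P=[(.464,.05,.106),(.464,-.05,.106),(.498,-.05,.106),(.464+.034,.05,.106)]
c=np.linalg.inv(s["cam_to_world"]);px=[]
for p in P:
    q=s["K"]@(c@[*p,1])[:3];px.append(q[:2]/q[2])
H=cv2.getPerspectiveTransform(np.float32(px),np.float32([(0,0),(200,0),(200,68),(0,68)]))
r=cv2.warpPerspective(f,H,(200,68));hsv=cv2.cvtColor(r,cv2.COLOR_RGB2HSV)
g=((hsv[...,0]>24)&(hsv[...,0]<45)&(hsv[...,1]>120)&(hsv[...,2]>60)).astype(np.uint8)
n,l,st,ce=cv2.connectedComponentsWithStats(cv2.morphologyEx(g,cv2.MORPH_CLOSE,np.ones((9,60))))
x,y,w,h,_=st[1+st[1:,4].argmax()];print("vial mm: start,len,width",x/2,w/2,h/2)
b=r[y+h//2-6:y+h//2+7,:].astype(float).mean(0)
pr=b[:,2]/b[:,0]   # blue/red: green low, bubble high
for i in range(x-4,x+w+5,4):print(round((i-x-w/2)/2,1),b[i].astype(int),round(pr[i],2),end=" | ")
cv2.imwrite(f"pics/r{sys.argv[1]}.png",cv2.resize(r[:,:,::-1],None,fx=3,fy=3))
E
python3 m.py 4
```

```text
time: 13.25
position: [0.481, -0.0903, 0.1121]
tcp_rot: [3.017, 0.875, 0.004]
ft_force: [2.0, 1.3, 13.3]
gripper_width: 0.377
gripper_force: 50.5
time: 13.67
position: [0.4811, -0.0903, 0.1134]
tcp_rot: [-3.123, -0.341, -0.004]
ft_force: [2.0, 2.8, 12.2]
gripper_width: 0.377
gripper_force: 50.4
time: 15.75
position: [0.4811, -0.0902, 0.1134]
tcp_rot: [-3.122, -0.346, -0.004]
ft_force: [1.9, 2.1, 12.4]
gripper_width: 0.382
gripper_force: 50.4
vial mm: start,len,width 0.0 100.0 23.5
-52.0 [102  93  91] 0.89 | -50.0 [103  94  91] 0.89 | -48.0 [81 76 69] 0.85 | -46.0 [70 69 47] 0.68 | -44.0 [75 79 34] 0.46 | -42.0 [89 95 33] 0.38 | -40.0 [101 108  38] 0.38 | -38.0 [107 114  40] 0.38 | -36.0 [109 116  41] 0.38 | -34.0 [108 116  41] 0.38 | -32.0 [108 115  40] 0.38 | -30.0 [108 115  41] 0.38 | -28.0 [108 116  42] 0.39 | -26.0 [108 116  41] 0.38 | -24.0 [108 115  41] 0.38 | -22.0 [105 112  39] 0.38 | -20.0 [100 107  37] 0.38 | -18.0 [93 99 37] 0.41 | -16.0 [92 97 44] 0.48 | -14.0 [103 105  60] 0.59 | -12.0 [121 119  81] 0.67 | -10.0 [135 132  98] 0.73 | -8.0 [144 139 109] 0.75 | -6.0 [148 14
[... 287 characters left out ...]
8.0 [ 95 101  36] 0.38 | 20.0 [103 110  39] 0.38 | 22.0 [108 114  41] 0.38 | 24.0 [109 116  42] 0.39 | 26.0 [110 117  42] 0.39 | 28.0 [109 117  42] 0.39 | 30.0 [109 116  42] 0.39 | 32.0 [108 115  41] 0.38 | 34.0 [104 111  39] 0.38 | 36.0 [ 97 104  37] 0.39 | 38.0 [88 93 39] 0.44 | 40.0 [81 83 46] 0.58 | 42.0 [81 79 61] 0.74 | 44.0 [88 82 75] 0.85 | 46.0 [96 88 85] 0.89 | 48.0 [102  93  91] 0.89 | Traceback (most recent call last):
  File "m.py", line 17, in <module>
    for i in range(x-4,x+w+5,4):print(round((i-x-w/2)/2,1),b[i].astype(int),round(pr[i],2),end=" | ")
                                                           ~^^^
IndexError: index 200 is out of bounds for axis 0 with size 200
```

By mask, the vial runs from -45.5 to +40.6 mm, so it is 86 mm long with its middle at -2. The bubble runs from -14.4 to +5.8 mm, so it is about 2.5 mm post-side. I'll turn 0.17 rad more and let it settle.

To row units: -0.0003 m / 0.3 = -0.001, 0.09 rad / 1.5708 = 0.0573.

```bash
sed -i 's/^for i in.*/pp=lambda t:[round(i\/2-50+(t-pr[i])\/(pr[i+1]-pr[i])\/2,1) for i in range(199) if (pr[i]-t)*(pr[i+1]-t)<0];print("edges",pp(.6));print("lines",[(i\/2-50,int(b[i,1])) for i in range(3,196) if b[i,1]==b[i-3:i+4,1].min()])/' m.py
python3 nudge.py '[0.2, 0, 0, -0.001, 0, 0, 0.0573, 0.2, 0, 0, -0.001, 0, 0, 0.0509, 0.2, 0, 0, 0, 0, 0, 0, 0.2, 0, 0, 0, 0, 0, 0, 0.2, 0, 0, 0, 0, 0, 0]'
for i in 1 2 3 4 5 6; do python3 nudge.py '[0.2, 0, 0, 0, 0, 0, 0, 0.2, 0, 0, 0, 0, 0, 0, 0.2, 0, 0, 0, 0, 0, 0, 0.2, 0, 0, 0, 0, 0, 0, 0.2, 0, 0, 0, 0, 0, 0]' >/tmp/o; done; cat /tmp/o
python3 m.py 5
```

```text
time: 16.22
position: [0.4811, -0.0902, 0.114]
tcp_rot: [-3.14, -0.08, -0.004]
ft_force: [2.1, 3.1, 13.6]
gripper_width: 0.378
gripper_force: 50.4
time: 18.72
position: [0.4811, -0.0902, 0.114]
tcp_rot: [-3.14, -0.08, -0.004]
ft_force: [1.8, 4.2, 12.4]
gripper_width: 0.379
gripper_force: 50.4
vial mm: start,len,width 0.0 100.0 23.0
edges [np.float64(-45.3), np.float64(-10.4), np.float64(7.6), np.float64(40.5)]
lines [(-46.0, 69), (-28.0, 116), (-16.0, 94), (14.0, 88), (42.5, 79)]
```

View pics/r5.png

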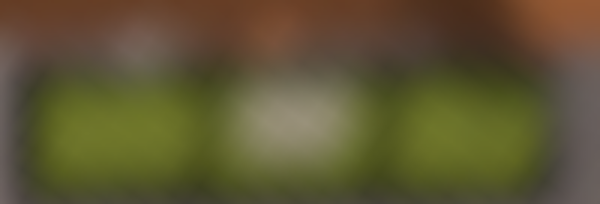

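The bubble runs from -10.4 to +7.6 mm (middle -1.4) between lines at -16 and +14 (middle -1.0), so it is centred within 0.5 mm. One last look at the hook.

Run:
```python
from plant import arm
import cv2
r=[cv2.resize(arm.snapshot(n)["frame"][y:y+100,x:x+100,::-1],None,fx=4,fy=4,interpolation=cv2.INTER_CUBIC) for n,(x,y) in dict(top=(240,220),scene=(315,190)).items()]
cv2.imwrite("pics/p6.png",cv2.hconcat(r))
```

```text
(no output)
```

View pics/p6.png

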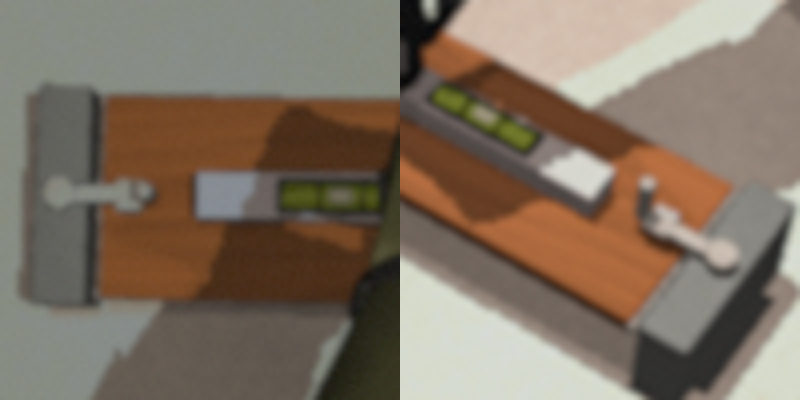

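The hook lies closed under the lip, with its pin at top panel (147,192). The bubble stands between the lines at (341,196), with the lines at about 321 and 364. Handing in.

```bash
python3 -c "
from plant import arm
print(arm.job_done())"
```

```text
the job is handed in; nothing more can be done
None
```

The job is handed in (no verdict came back): the hook is closed in its catch, the knob is held down at about 12 N with the board home, and the bubble is centred to within about 1 mm by camera measurement.

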